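# Close up the table-top hotplate

## Robot

A 6-joint arm with a two-finger parallel gripper is mounted at the origin on a cart in front of the work surface, level with it; the furniture and walls round the work are solid. World frame = base frame: x ahead of the robot, y to its left, z up, the work surface at z = 0. Lengths are in mm, angles in rad, forces in N, time in s.
With the tool pointing down it reaches from about 275 to 1000 mm from the base axis. Payload 8.4 kg.
Tool frame: the origin (TCP) lies on the mounting face of the last link; the fingertips stand 173 mm ahead of it and the grasp point (between the pads) lies 155 mm ahead of it; z points along the fingers, y is the line along which they close (so a half turn about z gives the same grasp; the last joint's range is limited). The gripper opens to 85 mm and grips with 20 to 120 N. Pads are 22 mm wide; open, the fingers measure 114 mm over their backs; the gripper's body (76 mm by 85 mm) begins 54 mm behind the grasp point. The pads swing forward as they close: fully open they stand 13 mm farther back than shut.
Start: joints at [-1.147, 0.353, 1.633, -0, 1.155, -0.002], TCP at [258.155, -569.197, 404.681] pointing down, gripper open.
Joint ranges: [-2.63, 2.63], [-0.92, 2.1], [0.06, 2.66], [-1.3, 4.44], [0, 2.69], [-3.02, 3.02]. Speed limits (rad/s): [2.22, 2.22, 2.79, 3.14, 3.14, 3.14].

## Interface

Orientations are given as [roll, pitch, yaw] about the fixed x, y, z axes, in that order (R = Rz(yaw) Ry(pitch) Rx(roll)).
In Python, from rig import r gives the robot as it stands.
- The arm moves only by the tool apply_moves, never from a script. Its argument "deltas" is a list of rows, each an object with "claw": the gripper command: -1 is fully open, 1 is shut, values between are in proportion; "delta_pos": the shift along the tool's x, y, z in cm, a list of three; "yaw": the turn about the tool's z in rad. In form: [{"claw": claw, "delta_pos": [tx, ty, tz], "yaw": yaw}, ...]. A call has 1 to 8 rows; each row shifts and turns the commanded pose from where the row before left it, along the tool's axes as they then stand; what a row does not reach is not made up. A row lasts 1/8 s, in which the tool goes at most 62.5 mm and 10.7 degrees, less where a joint would pass 70% of its speed; a pose out of reach is approached as far as the arm can. A call with a gripper value outside its range is refused whole. The fingers move at their own pace and stop on an object; "grip_force" is the grip in N (left out, the last holds). Time passes only in rows, so rows that do not move let the fingers close. It gives the time, the measured TCP pose, the force, the opening and the grip force at its end, in the units of the state.
- r.sense(): the state, without advancing time (a new reading comes with each control period).
- r.grab_frame(name): name is "scene" or "top" or "wrist"; returns a dict with "img" (480x640x3 uint8, blue, green, red), "z_map" (480x640 float32, mm along the optical axis (not along the pixel's ray), 0 where there is no reading), "fx", "fy", "cx", "cy" (pixels), "eye" and "rotation" of the camera in the world; the wrist camera has in their place "T_tool_cam" (4x4, takes a point from camera to tool coordinates, whose origin is the TCP and whose axes are the flange's). Camera axes: x right, y up, looking along -z (the intrinsics and any distortion apply to the point x, -y, -z); pixel columns grow to the right and rows downward; lengths in mm; the calibration is good to about 2 mm. A picture is of the moment at which its call begins: read the wrist's pose just before it.
- r.sign_off(): hands the job in; it is judged then, once.
The state is a dict: "clock": time; "qpos": joint angles; "qvel": joint speeds; "joint_efforts": joint torques, N m; "eef_pos": TCP position; "tcp_rot": TCP orientation; "contact_force": force on the tool from outside, world axes, zero at the start; "wrist_torque": the same for the moment, N m; "opening": opening from 0.0 (shut) to 1.0 (fully open); "grasp_force": force on a finger pad.
Only numpy, scipy, OpenCV 4.12 (cv2) and the standard library are available. Lean on these libraries where they do the work, as an engineer would, in place of code of your own. Each camera call takes 0.05 s, during which the arm holds its last target. There are 200 camera calls.

## Task

Close up the steel table-top hotplate. First fold its upright side splash guard inward until it lies flat over the plate; then lower the standing lid gently until it rests fully shut, without letting it drop, and leave the things around it where they are.

Things in the scene. Friction and masses are not known exactly. Their poses are not given: they have to be found in the camera images.
- hotplate: Steel electric hotplate, a box fixed on the worktop, 190 mm deep (its x) by 260 wide (y), top at 56 mm, round dark plate up to 59 mm, black knob in front. Origin: centre of the underside, on the worktop; x points from the front (knob side, near the robot) to the back, y to its left, z up. Guard hinged at its left (+y) edge, lid along its back edge.
- splash_guard (a joint): Angle of the splash guard, rad: 0 = folded in flat on top of the plate (its stop), about 1.57 = upright, 1.70 = outer stop. Starts upright, 1.40 to 1.65. Stiff hinge: it stays where it is left and turns with about 0.1 Nm (1.5 N at 60 mm from the hinge); it does not spring back.
- guard_hinge (a point): Middle of the guard's hinge line, in hotplate coordinates (-0.010, 0.116, 0.062) m. The hinge line runs along the hotplate's x.
- guard_edge (a point): Middle of the guard's free edge, 85 mm from the hinge. The guard is a steel plate 150 mm long (hotplate's x), 4 mm thick, its edge a 7 mm round hem. Upright, this point is 147 mm above the worktop; folded, 85 mm right (-y) of the hinge at 62 mm height, the plate's upper face at 64 mm. It can be pushed over from its outer (+y) side and pressed down.
- hotplate_lid (a joint): Angle of the lid, rad: 0 = shut (its stop), 1.57 = upright, 1.75 = rear stop. Starts standing, 1.45 to 1.62. Hinge friction (about 0.12 Nm) holds the lid only near upright; below about 1.3 rad it falls shut quickly if let go. Mass about 0.45 kg.
- lid_hinge (a point): Middle of the lid's hinge line, in hotplate coordinates (0.085, 0, 0.068) m. The hinge line runs along the hotplate's y.
- lid_handle (a point): Centre of the lid's handle, a round black bar 14 mm thick, free for 130 mm between stand-offs, parallel to the hotplate's y, 42 mm beyond the front edge of the lid (180 x 260 x 24 mm steel pan). 222 mm from the hinge along the lid and 10 mm above the hinge when shut: then 137 mm in front of the hotplate's centre, 78 mm high; upright about 290 mm high. It can turn between the fingers.
- pepper_mill: Bystander, to be left alone: turned wooden pepper mill, 58 mm across, 170 tall, standing. Origin: centre of its underside.
- jar_b: Bystander, to be left alone: small white jar with a wooden-coloured lid, 47 mm across, 78 tall, standing. Origin: centre of its underside.
- teaspoon: Bystander, to be left alone: steel teaspoon lying flat, 139 x 30 x 10 mm, along its own x. Origin: centre of its underside.
- salt_shaker: Bystander, to be left alone: glass salt shaker with a grey cap, 44 mm across, 90 tall, standing. Origin: centre of its underside.

How it is judged (in metres and radians):
On the way, in this order (a step that is already met when the one before it is completed fails the run):
1. the splash guard is folded in flat while the lid still stands open (value of joint splash_guard below 0.1 rad and value of joint hotplate_lid above 1 rad), for 0.2 s.
2. the lid is shut on its stop (value of joint hotplate_lid below 0.05 rad and value of joint splash_guard below 0.1 rad), for 0.2 s.
At the end, for the whole second after the job is handed in: The splash guard lies folded in (within 0.1 rad of flat) and the lid is shut (within 0.05 rad of its stop, 11 mm at the handle) and at rest (all of step 2 and velocity of joint hotplate_lid between -0.05 and 0.05 rad/s); the robot touches nothing.
It fails at once if the lid drops: in the last 0.35 rad it closes faster than 1.6 rad/s (value of joint hotplate_lid below 0.35 rad and velocity of joint hotplate_lid below -1.6 rad/s).
It fails at once if the lid is brought down while the guard still stands up (value of joint hotplate_lid below 0.7 rad and value of joint splash_guard above 0.5 rad).
It fails at once if the pepper mill, jar, teaspoon or salt shaker beside the hotplate is shifted by more than 40 mm or tipped over (distance of any of pepper_mill, jar_b, teaspoon, salt_shaker from where it was at the start of the episode above 0.04 m or angle between any of pepper_mill, jar_b, teaspoon, salt_shaker's own z axis and vertical above 0.5 rad).
It also fails if it takes over 61 s, if anything falls off the work surface, if the arm or the gripper's body presses on something with over 40 N, if the wrist force passes 120 N, or if a joint passes its speed limit or range.

## Working session

There is one attempt and no reset: what is moved stays moved. The work goes in short steps, Python scripts to look and compute and a tool call to move; the robot and the scene stay as the last step left them, time stands still between calls to the robot, and variables do not carry over. Pictures are saved under pics/ and viewed, at most 10 in all, crops included, and the job is handed in when it is done.

Besides the shell and the picture viewer there is one more tool, called after "Call:" in YAML: its name, and indented under it one key for each argument. apply_moves: Moves the arm, as the interface text tells. Its arguments: {"type":"object","properties":{"deltas":{"type":"array"},"grip_force":{"type":"number"}},"required":["deltas"]}

```bash
mkdir -p pics; ls; cat > h.py <<'E'
import numpy as np, cv2
from rig import r
def cloud(f):
    z=f["z_map"]; v,u=np.mgrid[:480,:640]
    P=np.stack([(u-f["cx"])/f["fx"]*z,-(v-f["cy"])/f["fy"]*z,-z],-1)
    return P@np.array(f["rotation"]).T+np.array(f["eye"])
E
python3 - <<'E'
from h import *
s=r.sense();print(s)
ims=[]
for n in("scene","top"):
    f=r.grab_frame(n);np.savez(n+".npz",**f);cv2.imwrite(f"pics/{n}.png",f["img"])
    print(n,f["eye"],np.round(f["rotation"],3).tolist(),f["fx"],[k for k in f])
E
```

```text
pics
{'clock': 0.0, 'qpos': array([-1.14740923e+00,  3.53657698e-01,  1.63418159e+00,  6.48594309e-06,
        1.15516493e+00, -2.39092581e-03]), 'qvel': array([-9.35649367e-05, -5.99915531e-04, -2.05484873e-03,  7.86093620e-05,
        1.85051338e-03,  6.34856446e-04]), 'joint_efforts': array([ 1.32583547e-03, -6.05244255e+01, -3.42067480e+01,  2.96329936e-04,
        9.19102924e-03,  6.15573640e-06]), 'eef_pos': array([ 258.04747779, -568.96939507,  403.93522935]), 'tcp_rot': array([-3.14018111e+00, -9.30495819e-06,  4.25775392e-01]), 'contact_force': array([-0.51760057, -0.01535172,  0.01555511]), 'wrist_torque': array([-0.01550477, -0.01891467,  0.04426341]), 'grasp_force': 0.0, 'opening': 0.9978306080699806}
scene [-77.76534799 879.14258345 563.58723805] [1.144, -0.02, -2.492] 540.0621627251334 ['img', 'z_map', 'fx', 'fy', 'cx', 'cy', 'eye', 'rotation']
top [405.62425439  23.00885232 904.09796355] [0.21, 0.006, -1.718] 467.9520678513686 ['img', 'z_map', 'fx', 'fy', 'cx', 'cy', 'eye', 'rotation']
```

View pics/scene.png

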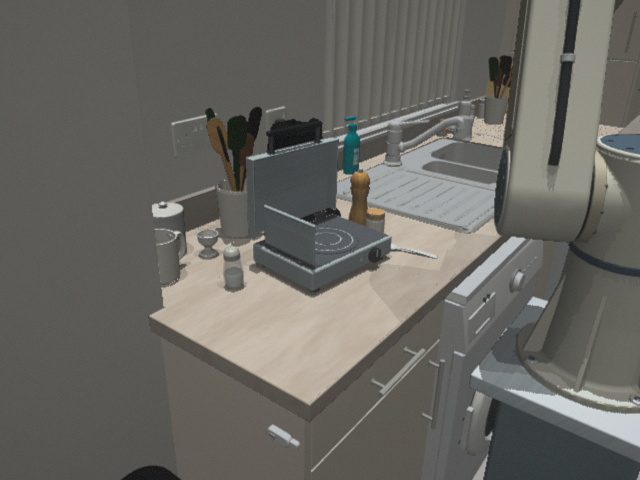

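View pics/top.png

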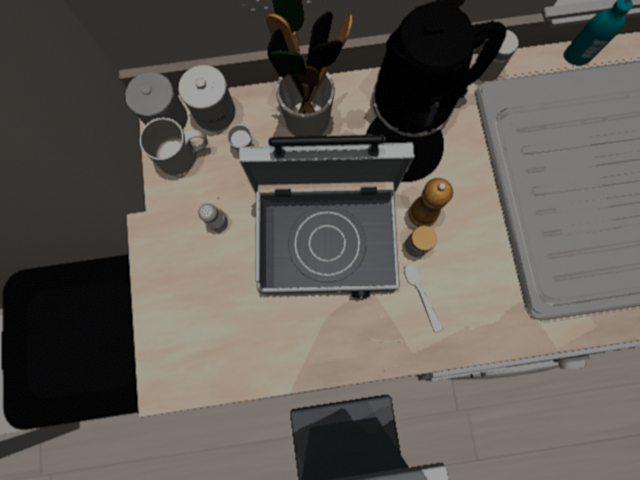

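The scene view shows the hotplate with guard upright on its left (col ~290, row 230) and lid standing behind. The top view shows the box at cols 257–398, rows 190–293, the handle bar at row ~142, cols 275–380, the shaker at (212,217), the mill at (432,200), the jar at (422,240) and the spoon at (423,298).

```bash
cat > h.py <<'E'
import numpy as np, cv2
from scipy.spatial.transform import Rotation as Ro
from rig import r
def cloud(f,R=None,e=None):
    z=f["z_map"]; v,u=np.mgrid[:480,:640]
    P=np.stack([(u-f["cx"])/f["fx"]*z,-(v-f["cy"])/f["fy"]*z,-z],-1)
    R=Ro.from_euler("xyz",f["rotation"]).as_matrix() if R is None else R
    return P@R.T+np.array(f["eye"] if e is None else e)
E
python3 - <<'E'
from h import *
F={n:dict(np.load(n+".npz")) for n in("scene","top")}
C=cloud(F["top"]);S=cloud(F["scene"])
for n,(u,v) in dict(table=(200,330),plate=(327,243),handleL=(285,142),handleR=(370,142),shaker=(208,212),mill=(438,190),jar=(424,236),spoon=(424,298),lidL=(245,150),lidR=(410,148),kettle=(430,40),handleK=(410,140)).items():
    print(n,C[v,u].round(0))
# plate/box top points
m=(C[...,2]>50)&(C[...,2]<68); mm=np.zeros_like(m);mm[180:300,245:410]=1
lab=(m&mm).astype(np.uint8); p=C[lab>0][:,:2].astype(np.float32)
print("boxtop",cv2.minAreaRect(p),len(p))
hb=(C[...,2]>260)&(C[...,2]<310);hb[:,:262]=0;hb[:,390:]=0;hb[160:]=0;hb[:130]=0
q=C[hb];print("handle",len(q),q.min(0),q.max(0),q.mean(0),np.polyfit(q[:,1],q[:,0],1))
# guard outer face from scene: height 75..140
g=(S[...,2]>75)&(S[...,2]<143);w=np.zeros_like(g);w[200:275,262:318]=1
q=S[g&w];q=q[(abs(q[:,1]-np.median(q[:,1]))<25)];print("guard",len(q),q.min(0),q.max(0),q.mean(0))
A=np.c_[q[:,0],q[:,2],np.ones(len(q))];print(np.linalg.lstsq(A,q[:,1],rcond=None)[0])
E
```

```text
table [447. 254.  -2.]
plate [566.  -8.  62.]
handleL [671.  37. 296.]
handleR [655. -80. 292.]
shaker [649. 197.  88.]
mill [ 609. -200.  159.]
jar [ 550. -182.   78.]
spoon [ 444. -176.    8.]
lidL [688.  99. 249.]
lidR [ 655. -145.  247.]
kettle [ 833. -212.  240.]
handleK [ 757. -205.   24.]
boxtop ((573.763427734375, -20.19598388671875), (282.03369140625, 203.84266662597656), 79.28941345214844) 13174
handle 1241 [ 651.88157423 -100.14581602  260.45189925] [683.69425302  60.95181424 299.39589002] [666.02214813 -19.4927855  293.67902385] [1.25169902e-01 6.68462058e+02]
guard 1514 [502.81878704  97.03963597  75.06061451] [658.01175097 122.85402651 142.99352647] [576.14996217 110.31092417 109.22708444]
[-1.23184403e-01 -4.65219797e-03  1.81791759e+02]
```

```bash
cat >> h.py <<'E'
YAW=-.1237; ex=np.array([np.cos(YAW),np.sin(YAW)]); ey=np.array([-ex[1],ex[0]])
def loc(P): return np.stack([P[...,0]*ex[0]+P[...,1]*ex[1],P[...,0]*ey[0]+P[...,1]*ey[1]-62.8,P[...,2]],-1)
E
python3 - <<'E'
from h import *
F={n:dict(np.load(n+".npz")) for n in("scene","top")}
C=loc(cloud(F["top"]));S=loc(cloud(F["scene"]))
pc=lambda x:np.percentile(x,[1,5,50,95,99]).round(1)
g=S[(abs(S[...,1]-118)<8)&(S[...,2]>80)&(S[...,2]<140)&(S[...,0]>400)&(S[...,0]<700)];print("guard x",pc(g[:,0]))
g=g[g[:,0]<630];print("guard slope dy/dz",np.polyfit(g[:,2],g[:,1],1))
b=C[(abs(C[...,2]-58)<5)&(abs(C[...,1])<100)&(C[...,0]>420)&(C[...,0]<700)];print("top x",pc(b[:,0]))
for z in(120,160,200,230):
    l=C[(abs(C[...,2]-z)<5)&(abs(C[...,1])<110)&(C[...,0]>600)&(C[...,0]<720)];print("lid",z,len(l),pc(l[:,0]) if len(l) else 0)
h=C[(C[...,2]>275)&(C[...,2]<310)&(abs(C[...,1])<60)&(C[...,0]>600)&(C[...,0]<720)];print("handle",pc(h[:,0]),pc(h[:,2]))
E
```

```text
guard x [487.8 491.9 557.4 630.4 639.5]
guard slope dy/dz [-6.43652186e-03  1.18467412e+02]
top x [480.1 486.8 566.8 652.6 662.3]
lid 120 232 [673.9 674.  674.9 675.7 675.9]
lid 160 278 [673.6 673.8 674.6 675.3 675.7]
lid 200 0 0
lid 230 0 0
handle [658.1 658.6 662.8 670.1 671.4] [288.2 290.4 295.8 298.1 298.8]
```

Call:
apply_moves:
  deltas:
    - {"claw": 1, "delta_pos": [0, 0, 0], "yaw": -0.17}
    - {"claw": 1, "delta_pos": [0, 0, 0], "yaw": -0.17}
    - {"claw": 1, "delta_pos": [0, 0, 0], "yaw": -0.17}
    - {"claw": 1, "delta_pos": [0, 0, 0], "yaw": -0.17}
    - {"claw": 1, "delta_pos": [0, 0, 0], "yaw": -0.17}
    - {"claw": 1, "delta_pos": [0, 0, 0], "yaw": -0.17}
    - {"claw": 1, "delta_pos": [0, 0, 0], "yaw": 0}

```text
clock: 0.98
eef_pos: [258.2, -569.1, 404.3]
tcp_rot: [-3.141, -0.001, 1.445]
contact_force: [0.2, 0.1, 0.0]
opening: 0.001
grasp_force: 0.0
```

Call:
apply_moves:
  deltas:
    - {"claw": 1, "delta_pos": [5.6, 1, 0], "yaw": 0}
    - {"claw": 1, "delta_pos": [5.6, 1, 0], "yaw": 0}
    - {"claw": 1, "delta_pos": [5.6, 1, 0], "yaw": 0}
    - {"claw": 1, "delta_pos": [5.6, 1, 0], "yaw": 0}
    - {"claw": 1, "delta_pos": [5.6, 1, 0], "yaw": 0}
    - {"claw": 1, "delta_pos": [5.6, 1, 0], "yaw": 0}
    - {"claw": 1, "delta_pos": [5.6, 1, 0], "yaw": 0}
    - {"claw": 1, "delta_pos": [5.6, 1, 0], "yaw": 0}

```text
clock: 1.98
eef_pos: [393.5, -132.9, 404.8]
tcp_rot: [3.141, 0.0, 1.441]
contact_force: [1.1, -0.2, -0.3]
opening: -0.004
grasp_force: 0.0
```

Call:
apply_moves:
  deltas:
    - {"claw": 1, "delta_pos": [5, 2.3, 0], "yaw": 0}
    - {"claw": 1, "delta_pos": [5, 2.3, 0], "yaw": 0}
    - {"claw": 1, "delta_pos": [5, 2.3, 0], "yaw": 0}
    - {"claw": 1, "delta_pos": [5, 2.3, 0], "yaw": 0}
    - {"claw": 1, "delta_pos": [5, 2.3, 0], "yaw": 0}
    - {"claw": 1, "delta_pos": [5, 2.3, 0], "yaw": 0}
    - {"claw": 1, "delta_pos": [0, 0, 0], "yaw": 0}
    - {"claw": 1, "delta_pos": [0, 0, 0], "yaw": 0}

```text
clock: 2.98
eef_pos: [567.3, 145.7, 404.2]
tcp_rot: [-3.14, 0.001, 1.444]
contact_force: [-0.1, -0.9, -0.0]
opening: 0.0
grasp_force: 0.0
```

Call:
apply_moves:
  deltas:
    - {"claw": 1, "delta_pos": [0, 0, 5.3], "yaw": 0}
    - {"claw": 1, "delta_pos": [0, 0, 5.3], "yaw": 0}
    - {"claw": 1, "delta_pos": [0, 0, 0], "yaw": 0}
    - {"claw": 1, "delta_pos": [-1.2, 0, 0], "yaw": 0}
    - {"claw": 1, "delta_pos": [-1.1, 0, 0], "yaw": 0}
    - {"claw": 1, "delta_pos": [0, 0, 0], "yaw": 0}

```text
clock: 3.72
eef_pos: [565.2, 121.9, 300.5]
tcp_rot: [3.139, -0.001, 1.444]
contact_force: [-0.7, -0.6, 0.1]
opening: -0.003
grasp_force: 0.0
```

Call:
apply_moves:
  deltas:
    - {"claw": 1, "delta_pos": [-0.9, 0, 0.1], "yaw": 0}
    - {"claw": 1, "delta_pos": [-0.8, 0, 0.1], "yaw": 0}
    - {"claw": 1, "delta_pos": [-0.9, 0, 0.3], "yaw": 0}
    - {"claw": 1, "delta_pos": [-0.8, 0, 0.4], "yaw": 0}
    - {"claw": 1, "delta_pos": [-0.8, 0, 0.6], "yaw": 0}
    - {"claw": 1, "delta_pos": [-0.7, 0, 0.6], "yaw": 0}

```text
clock: 4.47
eef_pos: [558.6, 73.8, 277.1]
tcp_rot: [-3.141, 0.0, 1.446]
contact_force: [1.2, 1.2, 0.4]
opening: 0.004
grasp_force: 0.6
```

Call:
apply_moves:
  deltas:
    - {"claw": 1, "delta_pos": [-0.5, 0, 0.8], "yaw": 0}
    - {"claw": 1, "delta_pos": [-0.5, 0, 0.8], "yaw": 0}
    - {"claw": 1, "delta_pos": [-0.4, 0, 1.2], "yaw": 0}
    - {"claw": 1, "delta_pos": [-0.2, 0, 0.6], "yaw": 0}
    - {"claw": 1, "delta_pos": [0, 0, 0.6], "yaw": 0}
    - {"claw": 1, "delta_pos": [0, 0, 0.2], "yaw": 0}
    - {"claw": 1, "delta_pos": [0, 0, 0], "yaw": 0}

```text
clock: 5.35
eef_pos: [556.7, 58.4, 237.2]
tcp_rot: [-3.141, 0.0, 1.446]
contact_force: [-7.7, -2.1, 22.4]
opening: 0.003
grasp_force: 11.2
```

```bash
python3 - <<'E'
from h import *
f=r.grab_frame("scene");cv2.imwrite("pics/s2.png",cv2.resize(f["img"][120:320,200:440],None,fx=2.5,fy=2.5))
print(r.sense()["contact_force"])
E
```

```text
[-7.33707457 -2.10507422 22.68032075]
```

View pics/s2.png

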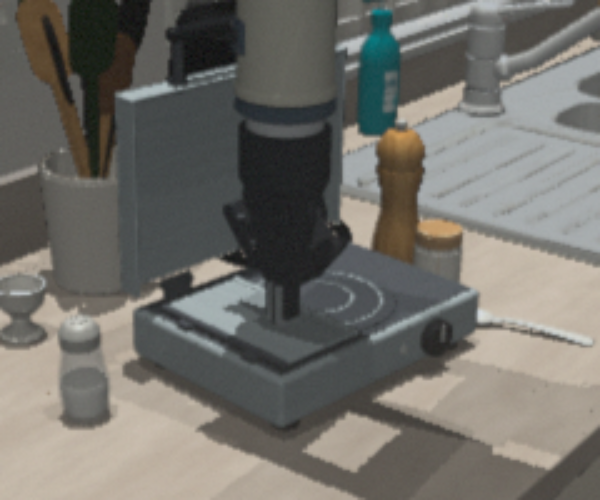

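The guard lies flat (crop around (250,310)) under the fingertips, lid still standing. Lift off and go above the handle.

Call:
apply_moves:
  deltas:
    - {"claw": 1, "delta_pos": [0, 0, -2.5], "yaw": 0}
    - {"claw": -1, "delta_pos": [0, 0, -5], "yaw": 0}
    - {"claw": -1, "delta_pos": [0, 0, -5], "yaw": 0}
    - {"claw": -1, "delta_pos": [0, 0, -5], "yaw": 0}
    - {"claw": -1, "delta_pos": [0, 0, -5], "yaw": 0}
    - {"claw": -1, "delta_pos": [0, 0, -5], "yaw": 0}
    - {"claw": -1, "delta_pos": [0, 0, 0], "yaw": 0}

```text
clock: 6.28
eef_pos: [557.4, 58.7, 514.9]
tcp_rot: [3.134, -0.002, 1.446]
contact_force: [-0.9, 1.3, -1.2]
opening: 1.004
grasp_force: 0.0
```

Call:
apply_moves:
  deltas:
    - {"claw": -1, "delta_pos": [-2.1, 3, 0], "yaw": 0}
    - {"claw": -1, "delta_pos": [-2.1, 3, 0], "yaw": 0}
    - {"claw": -1, "delta_pos": [-2.2, 3, 0], "yaw": 0}
    - {"claw": -1, "delta_pos": [0, 2.9, 0], "yaw": 0}
    - {"claw": -1, "delta_pos": [0, 0, 0], "yaw": 0}
    - {"claw": -1, "delta_pos": [0, 0, 0], "yaw": 0}

```text
clock: 7.02
eef_pos: [666.4, -19.6, 509.5]
tcp_rot: [-3.139, 0.0, 1.446]
contact_force: [1.4, 0.8, 1.3]
opening: 1.0
grasp_force: 0.0
```

```bash
python3 - <<'E'
from h import *
s=r.sense();f=r.grab_frame("wrist");cv2.imwrite("pics/w1.png",f["img"])
R=Ro.from_euler("xyz",s["tcp_rot"]).as_matrix();T=np.array(f["T_tool_cam"])
C=loc(cloud(f,R@T[:3,:3],R@T[:3,3]+s["eef_pos"]))
print("tcp local",loc(s["eef_pos"]),s["qpos"])
m=(C[...,2]>270)&(C[...,2]<315)&(abs(C[...,1])<55)&(abs(C[...,0]-664)<30)&(f["z_map"]>0)
h=C[m];print(len(h),np.percentile(h,[1,50,99],axis=0).round(1) if len(h) else"")
E
```

```text
tcp local [ 6.63680610e+02 -4.02220750e-02  5.09452571e+02] [-3.16839019e-02  3.45368116e-01  1.41332462e+00  6.68019903e-05
  1.38502200e+00  9.30976907e-02]
5595 [[658.4 -53.7 290.1]
 [665.2   6.8 295.3]
 [672.1  54.  297.4]]
```

View pics/w1.png

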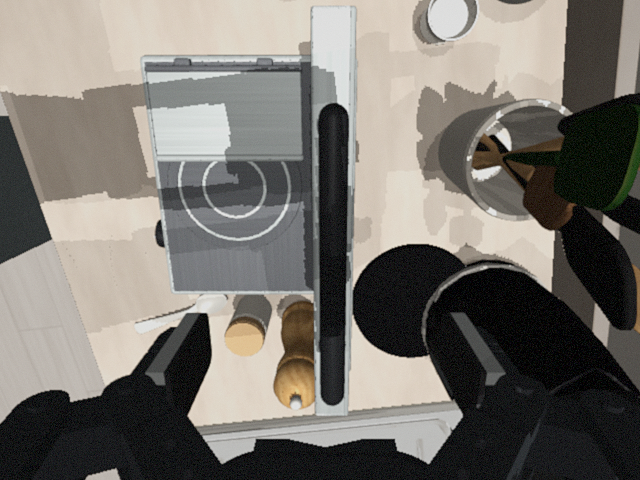

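The wrist view shows the bar (cols 320–348) between the open fingers, with the guard flat on the plate. Descend and grip.

Call:
apply_moves:
  deltas:
    - {"claw": -1, "delta_pos": [0, 0.1, 3.2], "yaw": 0}
    - {"claw": -1, "delta_pos": [0, 0, 3.2], "yaw": 0}
    - {"claw": -1, "delta_pos": [0, 0, 0], "yaw": 0}
    - {"claw": 1, "delta_pos": [0, 0, 0], "yaw": 0}
    - {"claw": 1, "delta_pos": [0, 0, 0], "yaw": 0}
    - {"claw": 1, "delta_pos": [0, 0, 0], "yaw": 0}
    - {"claw": 1, "delta_pos": [0, 0, 0], "yaw": 0}
    - {"claw": 1, "delta_pos": [0, 0, 0], "yaw": 0}
  grip_force: 40

```text
clock: 8.07
eef_pos: [668.0, -20.0, 447.4]
tcp_rot: [3.14, -0.0, 1.446]
contact_force: [-0.8, -0.1, 3.9]
opening: 0.145
grasp_force: 39.0
```

```bash
python3 - <<'E'
from h import *
s=r.sense();L=loc(s["eef_pos"]);print(L,s["opening"],s["grasp_force"],s["contact_force"])
H=np.array([571+85,68.]); p=np.array([L[0],L[2]-155])
d=p-H; print("radius",np.hypot(*d),222.2)
R=np.hypot(222,10); off=np.arctan2(10,222)
a0=np.arctan2(d[1],-d[0])-off; print("angle",a0)
# row plan about hinge, from nominal point at a0
a=np.r_[np.linspace(a0,.5,26),np.linspace(.5,0,16)[1:],]
P=np.c_[H[0]-R*np.cos(a+off),H[1]+R*np.sin(a+off)]
D=np.round(np.diff(np.r_[[p],P[1:]],axis=0)/10,2)
for i in range(len(D)): print(i,round(a[i+1],2),"ty",D[i,0],"tz",-D[i,1])
print("end tcp",P[-1]+[0,155])
E
```

```text
[ 6.65382743e+02 -2.43672795e-01  4.47431459e+02] 0.14494367648114703 39.01352941989899 [-0.80768447 -0.08417631  3.93968497]
radius 224.6275043262778 222.2
angle 1.5675641011175308
0 1.52 ty -0.96 tz 0.22
1 1.48 ty -0.95 tz 0.02
2 1.44 ty -0.95 tz 0.06
3 1.4 ty -0.94 tz 0.1
4 1.35 ty -0.94 tz 0.14
5 1.31 ty -0.93 tz 0.18
6 1.27 ty -0.92 tz 0.22
7 1.23 ty -0.91 tz 0.26
8 1.18 ty -0.9 tz 0.3
9 1.14 ty -0.89 tz 0.34
10 1.1 ty -0.87 tz 0.38
11 1.06 ty -0.85 tz 0.41
12 1.01 ty -0.84 tz 0.45
13 0.97 ty -0.82 tz 0.48
14 0.93 ty -0.8 tz 0.52
15 0.88 ty -0.77 tz 0.55
16 0.84 ty -0.75 tz 0.58
17 0.8 ty -0.72 tz 0.62
18 0.76 ty -0.7 tz 0.65
19 0.71 ty -0.67 tz 0.67
20 0.67 ty -0.64 tz 0.7
21 0.63 ty -0.61 tz 0.73
22 0.59 ty -0.58 tz 0.75
23 0.54 ty -0.54 tz 0.78
24 0.5 ty -0.51 tz 0.8
25 0.47 ty -0.37 tz 0.64
26 0.43 ty -0.35 tz 0.65
27 0.4 ty -0.33 tz 0.66
28 0.37 ty -0.31 tz 0.67
29 0.33 ty -0.29 tz 0.68
30 0.3 ty -0.26 tz 0.69
31 0.27 ty -0.24 tz 0.7
32 0.23 ty -0.22 tz 0.71
33 0.2 ty -0.19 tz 0.72
34 0.17 ty -0.17 tz 0.72
35 0.13 ty -0.14 tz 0.73
36 0.1 ty -0.12 tz 0.73
37 0.07 ty -0.09 tz 0.73
38 0.03 ty -0.07 tz 0.74
39 0.0 ty -0.05 tz 0.74
end tcp [434. 233.]
```

Call:
apply_moves:
  deltas:
    - {"claw": 1, "delta_pos": [0, -0.96, 0], "yaw": 0}
    - {"claw": 1, "delta_pos": [0, -0.95, 0.02], "yaw": 0}
    - {"claw": 1, "delta_pos": [0, -0.95, 0.06], "yaw": 0}
    - {"claw": 1, "delta_pos": [0, -0.94, 0.1], "yaw": 0}
    - {"claw": 1, "delta_pos": [0, -0.94, 0.14], "yaw": 0}
    - {"claw": 1, "delta_pos": [0, -0.93, 0.18], "yaw": 0}
    - {"claw": 1, "delta_pos": [0, -0.92, 0.22], "yaw": 0}
    - {"claw": 1, "delta_pos": [0, -0.91, 0.26], "yaw": 0}

```text
clock: 9.07
eef_pos: [592.6, -10.6, 436.3]
tcp_rot: [-3.141, 0.0, 1.446]
contact_force: [-4.4, 0.3, 9.5]
opening: 0.142
grasp_force: 42.0
```

Call:
apply_moves:
  deltas:
    - {"claw": 1, "delta_pos": [0, -0.9, 0.3], "yaw": 0}
    - {"claw": 1, "delta_pos": [0, -0.89, 0.34], "yaw": 0}
    - {"claw": 1, "delta_pos": [0, -0.87, 0.38], "yaw": 0}
    - {"claw": 1, "delta_pos": [0, -0.85, 0.41], "yaw": 0}
    - {"claw": 1, "delta_pos": [0, 0, 0], "yaw": 0}

```text
clock: 9.7
eef_pos: [557.5, -6.2, 422.1]
tcp_rot: [-3.139, 0.0, 1.446]
contact_force: [-2.6, -0.9, 3.3]
opening: 0.145
grasp_force: 40.0
```

Forces are small; continue along the arc.

Call:
apply_moves:
  deltas:
    - {"claw": 1, "delta_pos": [0, -0.84, 0.45], "yaw": 0}
    - {"claw": 1, "delta_pos": [0, -0.82, 0.48], "yaw": 0}
    - {"claw": 1, "delta_pos": [0, -0.8, 0.52], "yaw": 0}
    - {"claw": 1, "delta_pos": [0, -0.77, 0.55], "yaw": 0}
    - {"claw": 1, "delta_pos": [0, -0.75, 0.58], "yaw": 0}
    - {"claw": 1, "delta_pos": [0, -0.72, 0.62], "yaw": 0}
    - {"claw": 1, "delta_pos": [0, -0.7, 0.65], "yaw": 0}
    - {"claw": 1, "delta_pos": [0, -0.67, 0.67], "yaw": 0}

```text
clock: 10.7
eef_pos: [497.9, 1.3, 376.9]
tcp_rot: [3.141, 0.0, 1.446]
contact_force: [1.8, -3.6, -0.1]
opening: 0.149
grasp_force: 39.0
```

Call:
apply_moves:
  deltas:
    - {"claw": 1, "delta_pos": [0, -0.64, 0.7], "yaw": 0}
    - {"claw": 1, "delta_pos": [0, -0.61, 0.73], "yaw": 0}
    - {"claw": 1, "delta_pos": [0, -0.58, 0.75], "yaw": 0}
    - {"claw": 1, "delta_pos": [0, -0.54, 0.78], "yaw": 0}
    - {"claw": 1, "delta_pos": [0, -0.51, 0.8], "yaw": 0}
    - {"claw": 1, "delta_pos": [0, 0, 0], "yaw": 0}

```text
clock: 11.45
eef_pos: [469.5, 4.9, 338.9]
tcp_rot: [3.142, 0.0, 1.446]
contact_force: [4.1, -4.7, -5.5]
opening: 0.145
grasp_force: 39.2
```

Call:
apply_moves:
  deltas:
    - {"claw": 1, "delta_pos": [0, -0.37, 0.64], "yaw": 0}
    - {"claw": 1, "delta_pos": [0, -0.35, 0.65], "yaw": 0}
    - {"claw": 1, "delta_pos": [0, -0.33, 0.66], "yaw": 0}
    - {"claw": 1, "delta_pos": [0, -0.31, 0.67], "yaw": 0}
    - {"claw": 1, "delta_pos": [0, -0.29, 0.68], "yaw": 0}
    - {"claw": 1, "delta_pos": [0, -0.26, 0.69], "yaw": 0}
    - {"claw": 1, "delta_pos": [0, -0.24, 0.7], "yaw": 0}
    - {"claw": 1, "delta_pos": [0, 0, 0], "yaw": 0}

```text
clock: 12.45
eef_pos: [449.3, 7.4, 292.6]
tcp_rot: [3.139, 0.0, 1.446]
contact_force: [6.4, -6.0, -4.1]
opening: 0.143
grasp_force: 39.1
```

Call:
apply_moves:
  deltas:
    - {"claw": 1, "delta_pos": [0, -0.22, 0.71], "yaw": 0}
    - {"claw": 1, "delta_pos": [0, -0.19, 0.72], "yaw": 0}
    - {"claw": 1, "delta_pos": [0, -0.17, 0.72], "yaw": 0}
    - {"claw": 1, "delta_pos": [0, -0.14, 0.73], "yaw": 0}
    - {"claw": 1, "delta_pos": [0, -0.12, 0.73], "yaw": 0}
    - {"claw": 1, "delta_pos": [0, -0.09, 0.73], "yaw": 0}
    - {"claw": 1, "delta_pos": [0, 0, 0], "yaw": 0}

```text
clock: 13.32
eef_pos: [441.0, 8.5, 249.7]
tcp_rot: [3.136, -0.0, 1.446]
contact_force: [8.4, -8.7, -1.7]
opening: 0.146
grasp_force: 39.1
```

Call:
apply_moves:
  deltas:
    - {"claw": 1, "delta_pos": [0, -0.05, 0.5], "yaw": 0}
    - {"claw": 1, "delta_pos": [0, -0.05, 0.5], "yaw": 0}
    - {"claw": 1, "delta_pos": [0, 0, 0.3], "yaw": 0}
    - {"claw": 1, "delta_pos": [0, 0, 0], "yaw": 0}
    - {"claw": 1, "delta_pos": [0, 0, 0], "yaw": 0}

```text
clock: 13.95
eef_pos: [440.5, 8.9, 239.2]
tcp_rot: [3.135, -0.001, 1.446]
contact_force: [-1.8, -5.6, 38.5]
opening: 0.146
grasp_force: 46.4
```

Call:
apply_moves:
  deltas:
    - {"claw": 1, "delta_pos": [0, 0, -0.15], "yaw": 0}
    - {"claw": 0.3, "delta_pos": [0, 0, 0], "yaw": 0}
    - {"claw": 0.1, "delta_pos": [0, 0, 0], "yaw": 0}
    - {"claw": 0.1, "delta_pos": [0, 0, 0], "yaw": 0}

```text
clock: 14.45
eef_pos: [437.7, 9.0, 237.6]
tcp_rot: [-3.14, -0.0, 1.446]
contact_force: [0.7, -0.7, 0.1]
opening: 0.451
grasp_force: 0.0
```

Call:
apply_moves:
  deltas:
    - {"claw": 0.1, "delta_pos": [0, 0, -2.5], "yaw": 0}
    - {"claw": 0.1, "delta_pos": [0, 0, -4], "yaw": 0}
    - {"claw": 0.1, "delta_pos": [0, 0, -5], "yaw": 0}
    - {"claw": 0.1, "delta_pos": [0, -3, -5], "yaw": 0}
    - {"claw": 0.1, "delta_pos": [0, -3, -3], "yaw": 0}
    - {"claw": 0.1, "delta_pos": [0, 0, 0], "yaw": 0}
    - {"claw": 0.1, "delta_pos": [0, 0, 0], "yaw": 0}

```text
clock: 15.32
eef_pos: [378.8, 16.4, 432.5]
tcp_rot: [-3.142, -0.0, 1.446]
contact_force: [0.3, 0.4, 0.0]
opening: 0.448
grasp_force: 0.0
```

```bash
python3 - <<'E'
from h import *
f=r.grab_frame("scene");cv2.imwrite("pics/s3.png",cv2.resize(f["img"][120:320,200:440],None,fx=2.5,fy=2.5))
S=loc(cloud(f))
l=S[(S[...,2]>60)&(S[...,2]<130)&(abs(S[...,1])<110)&(S[...,0]>490)&(S[...,0]<650)]
print("lid top",len(l),np.median(l,0),np.linalg.lstsq(np.c_[l[:,:2]-[571,0],np.ones(len(l))],l[:,2],rcond=None)[0])
h=S[(S[...,2]>65)&(S[...,2]<110)&(abs(S[...,1])<50)&(abs(S[...,0]-434)<14)]
print("handle",len(h),np.percentile(h,[2,50,98],axis=0).round(1) if len(h) else ""); print(r.sense()["contact_force"])
E
```

```text
lid top 2870 [561.75991496  12.48920999  89.74090045] [-3.68743029e-04 -7.37207410e-04  8.96008709e+01]
handle 227 [[428.  -47.4  71.8]
 [431.3   2.1  80.2]
 [439.1  47.7  83.7]]
[-0.71587272  0.16322881 -0.6640836 ]
```

View pics/s3.png

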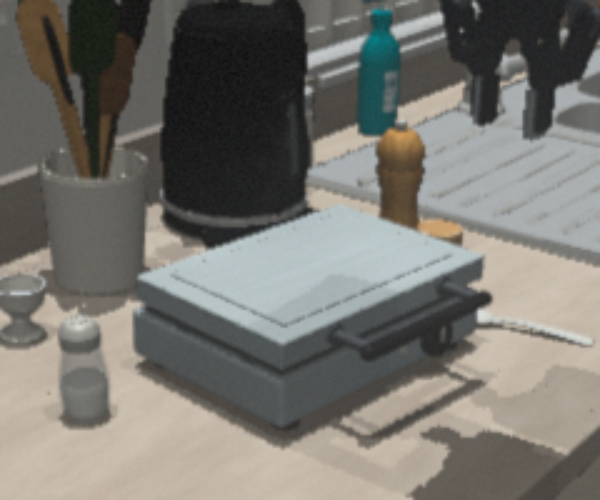

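The picture shows the lid shut (top face around (310,275) in the crop). The depth fit gives a level lid (slope under 0.001) with the handle centre about 77 mm high. The bystanders are in place and the gripper is clear.

```bash
python3 -c "
from rig import r
print(r.sign_off())"
```

```text
the job is handed in; nothing more can be done
None
```

The splash guard is folded flat, the lid was lowered under grip until it rested shut, nothing around it was disturbed, and the job is handed in at about 15 s; sign-off returned no verdict.

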